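# Close up the culture vessel: fit the electrode in its collet port and lock the head plate

## Robot

A 7-joint arm with a two-finger parallel gripper is mounted at the origin on a cart in front of the work surface, level with it; the furniture and walls round the work are solid. World frame = base frame: x ahead of the robot, y to its left, z up, the work surface at z = 0. Lengths are in mm, angles in rad, forces in N, time in s.
With the tool pointing down it reaches from about 400 to 900 mm from the base axis. Payload 5.6 kg.
Tool frame: the origin (TCP) lies midway between the tips of the shut fingers; the grasp point (between the pads) lies 19 mm behind it; x points along the fingers, y is the direction in which the jaws open and shut, and the axes are right-handed (so a half turn about x gives the same grasp; the last joint's range is limited). The gripper opens to 92 mm and grips with 3 to 60 N. Pads are 20 mm wide; open, the fingers measure 128 mm over their backs; the gripper's body (75 mm by 189 mm) begins 69 mm behind the grasp point.
Start: joints at [-1.194, 0.468, -0.012, 1.603, 0.006, 1.071, -0.056], TCP at [264.966, 593.55, 214.592] pointing down, gripper open.
Joint ranges: [-2.53, 2.53], [-0.31, 2.02], [-1.57, 1.55], [0.28, 2.44], [-1.29, 4.43], [0.15, 1.84], [-2.92, 2.92]. Speed limits (rad/s): [2.57, 2.57, 3.14, 3.14, 3.14, 3.14, 3.14].

## Interface

Orientations are given as a rotation vector (axis times angle).
In Python, from cell import robot, grip, kin, viewer gives the robot as it stands. Calls block until the motion is done:
- robot.movep(position, orientation): joint-space move of the TCP to a pose.
- robot.servo_line(position, feed=150, rotation=None): straight line of the TCP; rotation=None keeps the orientation; feed is the mean speed in mm/s.
- robot.goto_joints(angles): joint-space move.
- grip(opening, newtons=None): opening from 0.0 (shut) to 1.0 (fully open); newtons is the grip in N (None keeps the last); returns when the fingers have stopped.
- robot.hold(seconds).
- kin.ik(position, orientation): joint angles nearest the present ones, or None.
- robot.observe(): the state.
- viewer.read_camera(name): name is "scene" or "side" or "wrist"; returns the picture (480x640x3 uint8, red, green, blue); there is no depth.
- viewer.camera_info(name): a dict with "camera_matrix" (3x3 intrinsics, pixels), "R" (3x3) and "t" (3): a world point X has camera coordinates R X + t. Camera axes: x right, y down, z forward; pixel columns grow to the right and rows downward; lengths in mm; the calibration is good to about 2 mm. A picture is of the moment at which its call begins: read the wrist's pose just before it. camera_info takes no time and is no camera call; for the wrist camera it gives the pose at the moment of the call.
A pose or a line that the arm cannot do raises robot.IKError and nothing moves.
- robot.job_done(): hands the job in, once; it reports no verdict.
Trained networks look in the newest picture that a camera, given by its name, has taken for a name from the list of things; names that differ only in an ending like _2 or _b are one class to them, and where a whole thing is asked for, a point or a joint stands for the part that bears it (a point fixed in the world has none). Each returns a list of dicts, best first, with "confidence" (0 to 1); they miss things now and then, are a little off and sometimes report something else, mostly with a low value. They report only what shows in the picture. A call takes as long as a camera call.
- viewer.silhouettes(name, camera): "mask" (480x640 bool, what is visible of it).
- viewer.pinpoint(name, camera): "at" ([x, y, z] in mm, in the coordinates of the camera as it stood for that picture, good to about 4 mm: a listed point, or the origin of a listed thing).
The state is a dict: "t": time; "joints": joint angles; "joint_velocities": joint speeds; "joint_torque": joint torques, N m; "tcp_pos": TCP position; "tcp_rot": TCP orientation; "contact_force": force on the tool from outside, world axes, zero at the start; "wrist_torque": the same for the moment, N m; "grip_width": opening from 0.0 (shut) to 1.0 (fully open).
Only numpy, scipy, OpenCV 4.12 (cv2) and the standard library are available. Lean on these libraries where they do the work, as an engineer would, in place of code of your own. Each camera call takes 0.05 s, during which the arm holds its last target. There are 200 camera calls.

## Task

Get the small culture vessel ready for its run: put the blue-headed electrode from the stand into the empty electrode port on the vessel's head plate, all the way down until its head rests on the clamping nut, and turn that nut clockwise as far as it goes so that the collet grips the electrode. The head plate's last quarter-turn fastener is still open: push it in and turn it a quarter turn clockwise until it locks. Leave the other electrodes in the stand and do not disturb the other things on the bench.

Things in the scene. Friction and masses are not known exactly. Their poses are not given: they have to be found in the camera images.
- electrode_blue_head (a point): Centre of the head of the blue electrode (the one to fit): a ribbed blue cylinder 28 mm in diameter and 32 mm tall. Below its flat shoulder (16 mm below this point) hangs a straight round grey shank, 12 mm in diameter and 95 mm long with a ball-shaped end, so the electrode's tip is 111 mm below this point. Weight about 60 g.
- electrode_red_head (a point): Centre of the head of a red electrode of the same shape, with a steel shank. Stays in the stand.
- electrode_yellow_head (a point): Centre of the head of a yellow electrode of the same shape, with a steel shank. Stays in the stand.
- stand_top (a point): Middle of the upper face of the white electrode stand, 104 mm above the worktop; the stand is fixed, 70 x 160 mm. Its three holes lie on its own y axis at -48, 0 and +48 mm from here; an electrode hangs upright in each by its shoulder, its tip 9 mm above the worktop, with 2 mm of play. Which colour hangs where changes. Fingers fit in front of and behind a head (closing along the stand's x axis).
- plate_center (a point): Centre of the upper face of the vessel's round metal head plate, 170 mm in diameter, 140 mm above the worktop. Vessel and plate are fixed. In its axes (x, y in mm): electrode port at (-24, -42); open fastener at (-68, 0); two locked ones, 53 mm tall, wings square to the radius,, at (34, -59) and (34, 59); drive hub in the middle, 48 mm wide, 16 mm tall; blanked port 19 mm tall at (-9, 51).
- condenser_top (a point): Top of the steel exit-gas condenser on the head plate, its tallest fitting: upright, 28 mm wide, 64 mm tall, fixed. Keep clear of it.
- sampling_bend (a point): Bend of the thin steel sampling tube on the head plate, 50 mm above the plate; from here the tube runs 30 mm level along this point's x axis, outward. Fixed. Keep clear of it.
- port_mouth (a point): Centre of the top face of the clamping nut on the electrode port, 184 mm above the worktop: the mouth into which the shank is put straight down. The hole in the nut is 19 mm wide; 4 mm below lie the three brass collet jaws, 14 mm apart when open, then a 14 mm bore. The shank goes in 95 mm, until the electrode's shoulder rests on the nut's top face, at this point.
- nut_grip (a point): On the axis of the clamping nut, 6 mm below its top face. The nut is a black ribbed ring 41 mm in outside diameter and 24 mm tall, axis vertical, its lower face 20 mm above the head plate; it is gripped across from above at any angle, over the electrode's head (which then stands 32 mm above the nut).
- nut (a joint): Turn of the clamping nut in rad: 0 fully open, grows clockwise seen from above, hard stop at 2.9. It starts somewhere between 0 and 0.5. It draws the collet jaws in by 0.6 mm a radian each; they touch the shank at about 1.7, and grip it with some 8 N each at 2.4 and 15 N at the stop. It turns against about 0.12 N m of friction and stays where it is left, so it takes two or more grasps.
- jaw0: One of the three collet jaws inside the nut (brass, 18 mm tall), moved by the nut; presses on the shank when the nut is tight.
- jaw1: The second collet jaw.
- jaw2: The third collet jaw.
- electrode_blue: The blue electrode as a whole: its origin is at its shoulder, the underside of its head on the axis, where the shank begins (16 mm below the head's centre); this point must end on port_mouth. z points up along the electrode.
- stud_grip (a point): Centre of the black wing of the open quarter-turn fastener at the head plate's rim. The wing is 36 mm long along this point's x axis, 12 mm thick along its y axis and 22 mm tall, with a white line on top, to be pinched across its thickness; while open it points along a radius of the plate and its centre stands 50 mm above the plate. Locked, it lies square to the radius and about 8 mm lower.
- stud (a joint): Turn of the open fastener in rad: about 0 when open, grows clockwise seen from above, stop at 1.62, locked between 1.5 and 1.62. Its cross pin lets it turn only while it is pushed in at least 11 mm (push to about 12); let go at a quarter turn, it springs up 3 to 5 mm into its notch and can no longer turn back.
- stud_push (a joint): How far the open fastener is pushed in, m: 0 when open, stop at 0.013; about 0.008 when locked in its notch. The spring pushes up with 4 N at first and 10 N at the stop.
- stain_bottle: Bystander: blue bottle with white cap, 44 mm wide, 93 mm tall, between vessel and stand; origin at its underside.
- flask: Bystander: conical flask with blue stopper, 81 mm wide, 142 mm tall; origin at its underside.
- gel: Bystander: clear gel bottle with white cap, 60 mm wide, 158 mm tall; origin at its underside.
- cup: Bystander: sample cup with red lid, 62 mm wide, 66 mm tall; origin at its underside.
- jar: Bystander: reagent bottle with dark cap, 70 mm wide, 123 mm tall; origin at its underside.
- dish: Bystander: pink petri dish, 91 mm wide, 15 mm tall; origin at its underside.

How it is judged:
By the outcome, as a careful person would: the job done as asked, in the order asked, and still so for the second after the job is handed in, with the robot touching nothing.
It also fails if it takes over 72 s, if anything falls off the work surface, if the arm or the gripper's body presses on something with over 40 N, if the wrist force passes 120 N, or if a joint passes its speed limit or range.

## Working session

There is one attempt and no reset: what is moved stays moved. The work goes in short steps, each a Python script; the robot and the scene stay as the last script left them, time stands still between calls to the robot, and variables do not carry over. Pictures are saved under pics/ and viewed, about 8 in all and at most 12, crops included, and the job is handed in when it is done.

```bash
ls && mkdir -p pics && cat > h.py <<'E'
import numpy as np, cv2
from scipy.spatial.transform import Rotation as R
from cell import robot, grip, kin, viewer
def snap(cam,fn=None):
    ci=viewer.camera_info(cam); im=viewer.read_camera(cam)
    if fn: cv2.imwrite('pics/'+fn,im[:,:,::-1])
    return ci,im
def w(ci,p): return np.array(ci['R']).T@(np.array(p)-np.array(ci['t']))
def px(ci,X):
    q=np.array(ci['camera_matrix'])@(np.array(ci['R'])@np.array(X)+np.array(ci['t'])); return q[:2]/q[2]
def pin(name,cam,ci,n=2):
    return [(np.round(w(ci,d['at']),1).tolist(),round(d['confidence'],2)) for d in viewer.pinpoint(name,cam)[:n]]
E
python3 - <<'E'
from h import *
ims=[]
print(robot.observe())
for c in ['scene','side']:
    ci,im=snap(c,c+'0.png'); ims.append(im)
    print(c,'cam at',-np.array(ci['R']).T@np.array(ci['t']))
    for n in ['electrode_blue_head','electrode_red_head','electrode_yellow_head','stand_top','plate_center','condenser_top','sampling_bend','port_mouth','nut_grip','stud_grip','stain_bottle','flask','gel','cup','jar','dish']:
        print(n,pin(n,c,ci))
E
```

```text
pics
{'t': 0.0, 'joints': array([-1.19394057,  0.46836172, -0.01160803,  1.60360779,  0.00599246,
        1.07139613, -0.0563014 ]), 'joint_velocities': array([ 0.00033799,  0.00078847,  0.00017785,  0.00013945, -0.00032211,
       -0.00135183, -0.00047638]), 'joint_torque': array([-1.05098868e-04, -5.20580864e+01, -1.24265975e-02, -2.43751359e+01,
       -5.67594997e-02,  1.71675853e-02,  1.47840265e-04]), 'tcp_pos': array([264.78301239, 592.9938721 , 213.65693587]), 'tcp_rot': array([ 0.32801759,  1.54583747, -0.33073612]), 'contact_force': array([-0.36988894, -0.00782952, -0.24947619]), 'wrist_torque': array([-0.02285052,  0.00356758,  0.03477914]), 'grip_width': 0.9987395690418481}
scene cam at [ 212.29686501 -679.07461746  934.22113373]
electrode_blue_head [([555.7, 194.6, 119.3], 0.75)]
electrode_red_head [([554.6, 144.8, 120.4], 0.68)]
electrode_yellow_head [([551.7, 241.1, 116.6], 0.45)]
stand_top [([554.7, 194.2, 103.1], 0.65), ([550.7, -201.5, 178.5], 0.34)]
plate_center [([587.1, -178.3, 144.7], 0.7)]
condenser_top [([642.6, -170.3, 205.1], 0.77), ([526.8, 1.5, 0.7], 0.57)
[... 780 characters left out ...]
 0.88), ([625.3, -209.1, 188.4], 0.29)]
condenser_top [([641.2, -164.7, 205.7], 0.89), ([553.6, 194.6, 121.3], 0.34)]
sampling_bend [([627.3, -214.5, 188.3], 0.64)]
port_mouth [([549.2, -199.7, 183.5], 0.71), ([549.1, -202.8, 177.8], 0.4)]
nut_grip [([547.4, -201.6, 177.7], 0.49), ([626.9, -212.0, 188.5], 0.39)]
stud_grip [([526.3, -145.9, 191.7], 0.65), ([553.0, 194.0, 107.3], 0.65)]
stain_bottle [([528.2, 0.7, -1.4], 0.95), ([548.2, -198.8, 186.5], 0.28)]
flask [([404.8, 353.2, -2.8], 0.96)]
gel [([737.2, 246.5, 0.3], 0.82)]
cup [([421.7, 3.4, -0.9], 0.77), ([554.6, 195.5, 108.1], 0.69)]
jar [([474.9, -383.6, -2.3], 0.78), ([585.4, -172.0, 141.1], 0.48)]
dish [([752.2, -259.6, 1.5], 0.85)]
```

View pics/scene0.png

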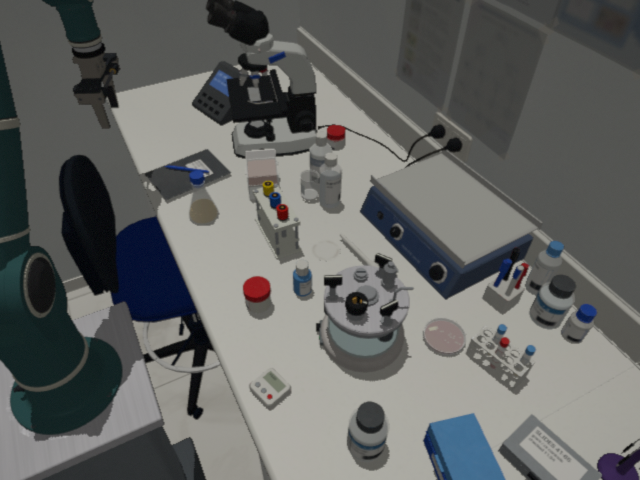

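View pics/side0.png

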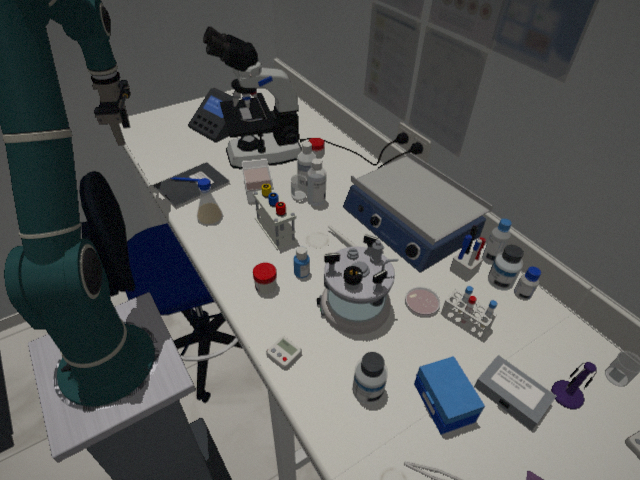

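The pictures match the nets. The blue head is in the middle hole of the stand, at pixel (275,200) in the scene view, between yellow and red. The nut is at (357,302), with the open stud to its upper left at (333,283). This puts the plate at about (586,-174) with a yaw of about -24°. Next I'll check IK and move above the blue head.

```bash
cat >> h.py <<'E'
def rot(deg):
    a=np.radians(deg); c,s=np.cos(a),np.sin(a)
    return R.from_matrix(np.array([[0,c,s],[0,s,-c],[-1,0,0]])).as_rotvec()
def st():
    o=robot.observe(); print('t %.2f tcp %s F %s Tz %.3f g %.3f'%(o['t'],np.round(o['tcp_pos'],1),np.round(o['contact_force'],1),o['wrist_torque'][2],o['grip_width'])); return o
E
python3 - <<'E'
from h import *
for P in [(555,195,230),(550,-201,320),(550,-201,160),(525,-146,170)]:
    print(P)
    for d in range(-180,180,30):
        q=kin.ik(P,rot(d)); print(d, None if q is None else np.round(q,2))
o=robot.observe(); print(R.from_rotvec(o['tcp_rot']).as_matrix().round(2))
E
```

```text
(555, 195, 230)
-180 [-0.25  0.36 -0.18  1.73  0.07  1.05  2.68]
-150 [-1.29  0.7   1.35  1.8  -0.73  1.26 -2.35]
-120 [-1.29  0.7   1.35  1.8  -0.73  1.26 -1.83]
-90 [-0.91  0.39  0.66  1.78 -0.27  1.07 -1.72]
-60 [-0.83  0.37  0.56  1.77 -0.23  1.06 -1.24]
-30 [-0.78  0.37  0.5   1.77 -0.2   1.06 -0.74]
0 [-0.71  0.36  0.4   1.77 -0.16  1.05 -0.25]
30 [-0.63  0.35  0.3   1.76 -0.12  1.05  0.23]
60 [-0.55  0.35  0.2   1.75 -0.08  1.05  0.72]
90 [-0.49  0.35  0.12  1.75 -0.05  1.05  1.22]
120 [-0.4   0.35  0.01  1.74 -0.01  1.05  1.7 ]
150 [-0.33  0.35 -0.08  1.74  0.03  1.05  2.2 ]
(550, -201, 320)
-180 [-0.64  0.56  1.36  1.69 -0.56  1.36 -2.32]
-150 [-0.64  0.56  1.36  1.69 -0.56  1.36 -1.8 ]
-120 [-0.54  0.42  1.13  1.69 -0.39  1.28 -1.43]
-90 [-0.46  0.37  1.    1.69 -0.32  1.26 -0.97]
-60 [-0.43  0.36  0.95  1.69 -0.3   1.26 -0.47]
-30 [-0.41  0.35  0.92  1.68 -0.29  1.25  0.04]
0 [-0.4   0.34  0.9   1.68 -0.28  1.25  0.56]
30 [-0.42  0.35  0.93  1.68 -0.29  1.26  1.1 ]
60 [-0.39  0.34  0.88  1.68 -0.27  1.25  1.6 ]
90 [-0.36  0.33  0.85  1.68 -0.26  1.25  2.11]
120 [-0.3   0.3
[... 626 characters left out ...]
0 [ 1.15  0.88 -1.33  1.76  0.91  1.26  2.2 ]
(525, -146, 170)
-180 [-0.72  0.73  1.35  1.96 -0.8   1.14 -2.18]
-150 [-0.72  0.73  1.35  1.96 -0.8   1.14 -1.66]
-120 [-0.63  0.56  1.12  1.95 -0.6   1.01 -1.32]
-90 [-0.57  0.5   1.02  1.95 -0.52  0.98 -0.87]
-60 [-0.51  0.46  0.92  1.95 -0.45  0.95 -0.41]
-30 [-0.46  0.44  0.86  1.95 -0.41  0.94  0.07]
0 [-0.41  0.42  0.79  1.94 -0.37  0.93  0.56]
30 [-0.38  0.41  0.75  1.94 -0.35  0.92  1.06]
60 [-0.33  0.39  0.67  1.94 -0.31  0.91  1.54]
90 [-0.28  0.38  0.61  1.94 -0.27  0.91  2.04]
120 [-0.17  0.36  0.47  1.93 -0.21  0.9   2.5 ]
150 [ 1.12  0.79 -1.32  1.85  0.83  1.2   2.14]
[[ 0.    0.41  0.91]
 [ 0.    0.91 -0.41]
 [-1.    0.    0.  ]]
```

```bash
python3 - <<'E'
from h import *
robot.movep([555,195,250],rot(0)); st()
ci,im=snap('wrist','w1.png')
print('cam',-np.array(ci['R']).T@np.array(ci['t'])); print(np.array(ci['R']).round(2), np.array(ci['camera_matrix']).round(0))
for n in ['electrode_blue_head','electrode_red_head','electrode_yellow_head','stand_top']: print(n,pin(n,'wrist',ci))
E
```

```text
t 3.50 tcp [554.4 197.  249.7] F [0.7 0.5 1. ] Tz -0.042 g 0.998
cam [554.15498685 270.91342999 419.84821649]
[[ 1.    0.   -0.  ]
 [ 0.   -0.96  0.27]
 [-0.   -0.27 -0.96]] [[342.   0. 314.]
 [  0. 342. 237.]
 [  0.   0.   1.]]
electrode_blue_head [([557.5, 195.3, 119.6], 0.78), ([531.4, 1.3, 2.2], 0.72)]
electrode_red_head [([551.7, 148.5, 121.6], 0.69)]
electrode_yellow_head [([552.3, 238.9, 121.9], 0.94), ([733.3, 250.3, -1.4], 0.24)]
stand_top [([550.7, 194.9, 103.7], 0.75), ([553.8, 190.8, 117.1], 0.36)]
```

View pics/w1.png

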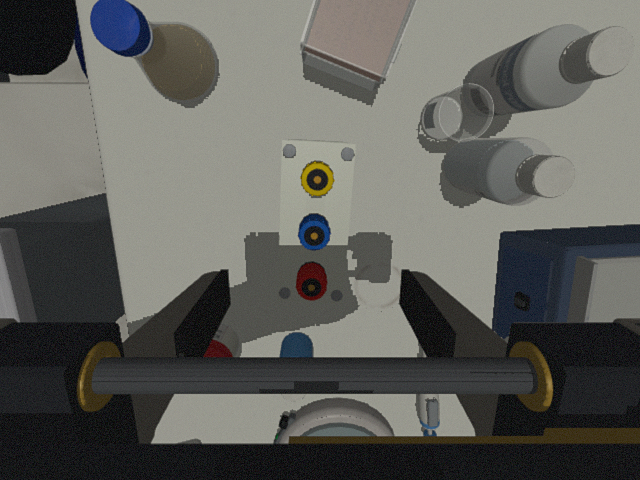

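The wrist view shows the head tops: yellow at (317,179), blue at (314,236) and red at (312,288). I'll turn those pixels into positions at z=136 and grasp.

```bash
cat >> h.py <<'E'
def onz(ci,uv,z):
    d=np.array(ci['R']).T@np.linalg.inv(np.array(ci['camera_matrix']))@np.array([uv[0],uv[1],1.]); c=-np.array(ci['R']).T@np.array(ci['t'])
    return (c+d*(z-c[2])/d[2])
E
python3 - <<'E'
from h import *
ci=viewer.camera_info('wrist')
P=[onz(ci,p,136) for p in [(317.5,179),(314,236),(312,288)]]; print(np.round(P,1))
d=P[0]-P[2]; yaw=np.degrees(np.arctan2(-d[0],d[1])); print('yaw',yaw)
b=P[1]; print(b)
b=np.array([b[0],(b[1]+195.3)/2,0]) if abs(b[1]-195.3)>2 else b
robot.servo_line([b[0],b[1],150],200,rot(yaw)); 
robot.servo_line([b[0],b[1],110],80); st()
grip(0.28,15); o=st()
grip(0.0,25); robot.hold(.1); st()
robot.servo_line([b[0],b[1],125],50); st()
ci,im=snap('side'); cv2.imwrite('pics/s2.png',cv2.resize(im[130:330,180:420,::-1],None,fx=3,fy=3))
E
```

```text
[[556.8 240.6 136. ]
 [554.  191.9 136. ]
 [552.2 143.4 136. ]]
yaw -2.709642840173807
[553.9884487 191.9377197 136.       ]
t 5.05 tcp [554.  193.5 109.8] F [ 0.1  0.9 -0.1] Tz 0.002 g 0.998
t 6.04 tcp [553.9 193.6 110. ] F [-0.2  0.   0.5] Tz -0.005 g 0.292
t 6.36 tcp [554.  193.6 110. ] F [-0.2 -1.5  0.4] Tz -0.008 g 0.296
t 6.81 tcp [554.2 193.7 125.5] F [-0.6  0.2 -0.4] Tz -0.046 g 0.294
```

View pics/s2.png

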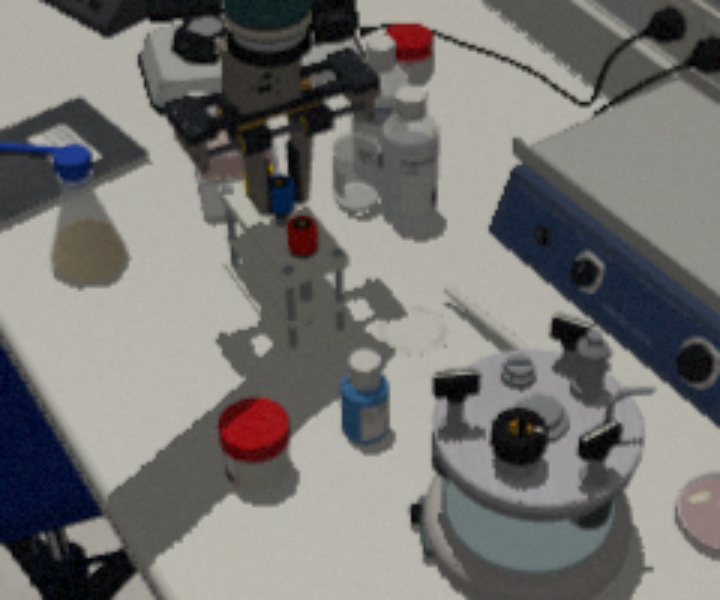

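The blue electrode is lifted and held (head at about (282,193) in the crop), and the red and yellow ones are still in the stand. Next I'll lift it high, carry it over, and look at the port from an offset.

```bash
python3 - <<'E'
from h import *
rv=rot(-2.7)
robot.servo_line([554,192,340],250); 
robot.movep([549.5,-250,335],rv); robot.hold(.2); o=st()
ci,im=snap('wrist'); cv2.imwrite('pics/w3.png',im[:,:,::-1])
for n in ['port_mouth','nut_grip','plate_center','stud_grip','sampling_bend','condenser_top','electrode_blue_head','electrode_blue']: print(n,pin(n,'wrist',ci,1))
np.save('w3.npy',{'ci':ci,'o':o},allow_pickle=True)
tp=o['tcp_pos']; print('pred tip',px(ci,tp+[0,0,-101]),'port',px(ci,[549.5,-201,184]))
cv2.imwrite('pics/w3b.png',cv2.resize(im[120:360,160:480,::-1],None,fx=2.5,fy=2.5,interpolation=cv2.INTER_CUBIC))
E
```

```text
t 9.69 tcp [ 550.  -248.9  334.9] F [ 0.2 -0.1 -0.7] Tz 0.047 g 0.293
port_mouth [([544.8, -201.1, 182.5], 0.57)]
nut_grip [([547.8, -203.3, 175.9], 0.8)]
plate_center [([591.2, -179.1, 134.3], 0.61)]
stud_grip [([527.1, -146.4, 188.6], 0.83)]
sampling_bend [([627.1, -212.9, 192.0], 0.71)]
condenser_top [([642.0, -168.0, 205.4], 0.56)]
electrode_blue_head [([547.7, -251.5, 346.0], 0.76)]
electrode_blue [([549.8, -250.6, 330.1], 0.74)]
pred tip [314.83940194 235.62503786] port [311.93708195 171.62858238]
```

View pics/w3b.png

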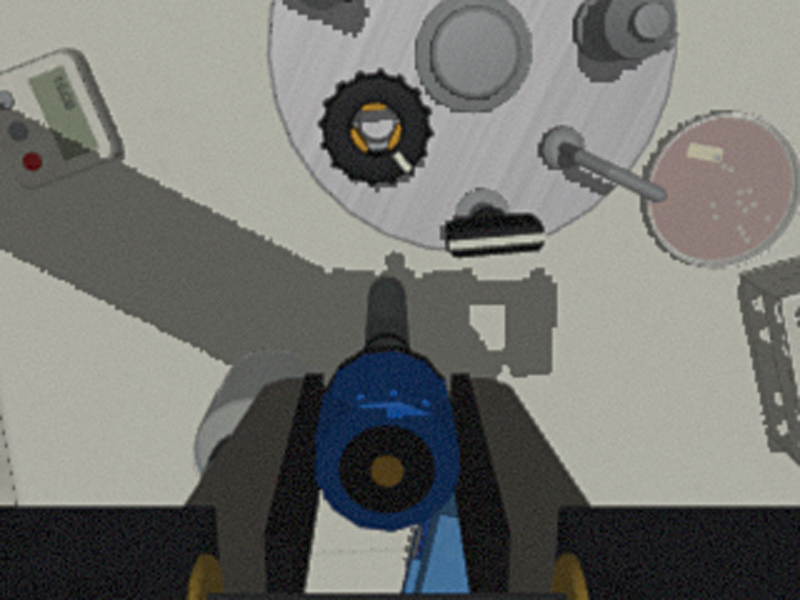

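In the crop, the nut's centre is at about (376,129), which is image (310.4,171.6), so the port is at about (548.1,-201). The nut is open and the collet visible. The shank's ball end is at (387,296), about 1.4 mm toward -y from the TCP. I'll move the tip just above the mouth and compare the two at the same depth.

```bash
cat >> h.py <<'E'
def goto(p,feed=100,rv=None,n=2,tol=.3):
    """closed loop on observed TCP xy(z)"""
    p=np.array(p,float); c=p.copy()
    robot.servo_line(c,feed,rv)
    for _ in range(n):
        robot.hold(.1); e=p-robot.observe()['tcp_pos']
        if np.linalg.norm(e)<tol: break
        c=c+np.clip(e,-4,4); robot.servo_line(c,30)
    return c
E
python3 - <<'E'
from h import *
goto([548.1,-199.6,335],150,n=1)
c=goto([548.1,-199.6,291],100); o=st(); print('cmd',c)
ci,im=snap('wrist'); tp=o['tcp_pos']
print('pred ball ctr',px(ci,tp+[0,-1.4,-95]),'tip',px(ci,tp+[0,-1.4,-101]),'port',px(ci,[548.1,-201,184]))
print(pin('port_mouth','wrist',ci,1))
cv2.imwrite('pics/w4.png',cv2.resize(im[170:310,235:395,::-1],None,fx=5,fy=5,interpolation=cv2.INTER_CUBIC)[:600])
E
```

```text
t 12.27 tcp [ 548.1 -199.6  290.9] F [-0.1  0.6 -1.9] Tz 0.031 g 0.292
cmd [ 548.02187671 -199.62351405  290.82115519]
pred ball ctr [314.86321597 239.23180075] tip [314.8607199  237.23857972] port [314.89253723 235.30092183]
[([546.5, -200.8, 181.6], 0.79)]
```

View pics/w4.png

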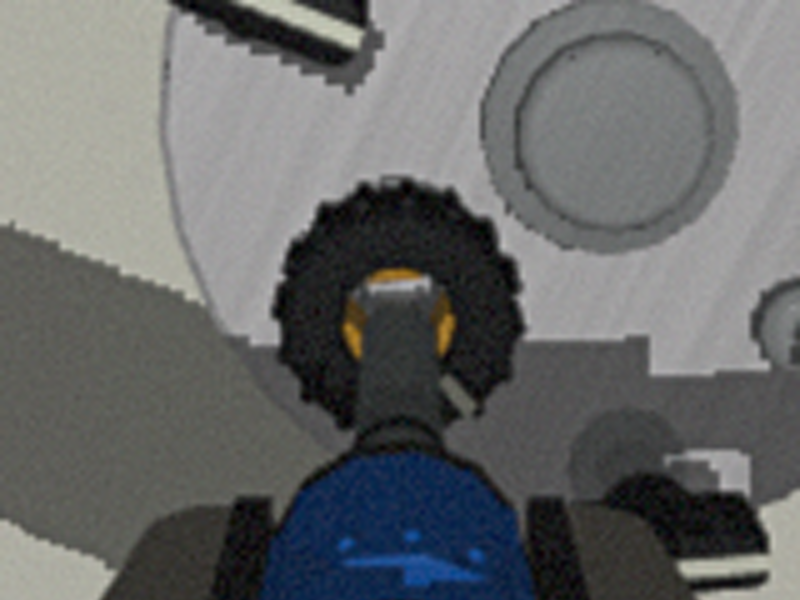

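At this depth the nut's centre is at about (399,301) in the crop. That would put the port 3–4 mm further toward -y than the first view did. I'll settle it with a numeric fit of the nut's outline in both pictures.

```bash
cat > fit.py <<'E'
from h import *
from scipy.optimize import least_squares
def fit(im,ci,seed,vmax=None,r0=None,box=45):
    g=im.max(2).astype(int); u0,v0=map(int,seed)
    m=np.zeros(g.shape,np.uint8); m[v0-box:v0+box,u0-box:u0+box]=(g[v0-box:v0+box,u0-box:u0+box]<62)
    n,l,s,_=cv2.connectedComponentsWithStats(m); k=1+np.argmax(s[1:,4]); m=(l==k).astype(np.uint8)
    c=max(cv2.findContours(m,cv2.RETR_EXTERNAL,cv2.CHAIN_APPROX_NONE)[0],key=cv2.contourArea)[:,0].astype(float)
    if vmax: c=c[c[:,1]<vmax]
    th=np.linspace(0,2*np.pi,60)
    def res(p):
        r=p[2] if r0 is None else r0
        P=[px(ci,[p[0]+r*np.cos(t),p[1]+r*np.sin(t),z]) for z in (184,160) for t in th]
        h=cv2.convexHull(np.array(P,np.float32))
        return [cv2.pointPolygonTest(h,tuple(map(float,q)),True) for q in c]
    s=least_squares(res,[548,-202,20] if r0 is None else [548,-202],loss='soft_l1',diff_step=1e-3,f_scale=.7)
    print('fit',s.x.round(2),'rms',np.sqrt(np.mean(np.square(res(s.x)))).round(2),'n',len(c),c.min(0),c.max(0)); return s.x
E
python3 - <<'E'
from fit import *
d=np.load('w3.npy',allow_pickle=True).item(); im=cv2.imread('pics/w3.png')[:,:,::-1]
a=fit(im,d['ci'],(310,172),box=28)
ci,im=snap('wrist')
for vm in (222,232,242): fit(im,ci,(315,231),vmax=vm,r0=a[2],box=32)
st()
cv2.imwrite('pics/w5.png',im[:,:,::-1])
for f,b in (('w3',im),):
    pass
# shank edge profile along column in both
i3=cv2.imread('pics/w3.png').max(2)
print('w3 col315',[int(i3[v,313:317].mean()) for v in range(224,250)])
print('w5 col315',[int(im.max(2)[v,313:317].mean()) for v in range(215,250)])
for c in ('scene','side'):
    ci,im=snap(c); q=px(ci,[548,-202,190]); print(c,q.round(1)); u,v=q.astype(int)
    cv2.imwrite('pics/%s5.png'%c,cv2.resize(im[v-30:v+24,u-32:u+32,::-1],None,fx=6,fy=6,interpolation=cv2.INTER_CUBIC))
a=[cv2.imread('pics/%s5.png'%c) for c in('scene','side')]; cv2.imwrite('pics/m5.png',np.hstack(a))
E
```

```text
fit [ 547.38 -200.56   19.35] rms 2.07 n 146 [288. 148.] [332. 193.]
fit [ 547.35 -200.31] rms 0.76 n 54 [293. 206.] [335. 221.]
fit [ 547.4  -200.15] rms 0.96 n 75 [290. 206.] [338. 231.]
fit [ 547.49 -200.18] rms 0.98 n 96 [290. 206.] [339. 241.]
t 12.42 tcp [ 548.  -199.6  290.8] F [ 0.7 -0.4 -0.7] Tz -0.032 g 0.292
w3 col315 [111, 113, 133, 136, 103, 92, 78, 54, 52, 56, 56, 55, 54, 53, 53, 54, 55, 54, 54, 55, 53, 56, 54, 47, 47, 47]
w5 col315 [39, 34, 37, 33, 33, 32, 33, 28, 54, 147, 151, 122, 126, 96, 85, 72, 58, 51, 53, 53, 53, 53, 54, 52, 55, 53, 53, 56, 53, 53, 56, 51, 46, 46, 46]
scene [356.5 297.5]
side [353.4 269.9]
```

View pics/m5.png

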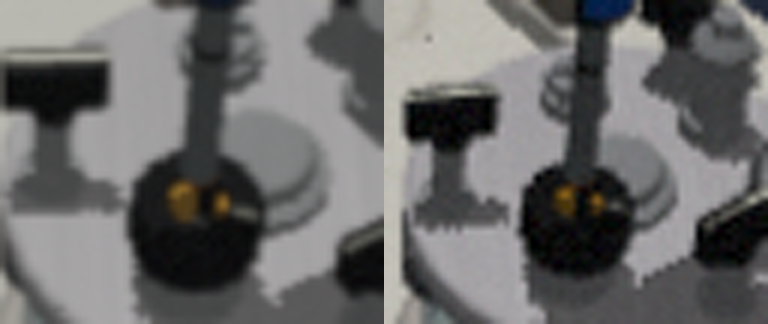

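In both crops the shank points at the mouth. I'd had the image direction reversed: up in the wrist image is +y. I'll recheck the tip offset with the electrode's mask and a rendered model.

```bash
python3 - <<'E'
from fit import *
o=st(); tp=o['tcp_pos']; ci,im=snap('wrist')
S=viewer.silhouettes('electrode_blue','wrist'); 
if S:
    m=S[0]['mask']; print(S[0]['confidence'])
    for v in range(218,262,3):
        r=np.where(m[v])[0]; print(v,(r.min(),r.max()) if len(r) else None,end=' ')
    r=np.where(m); print('\nmask v',r[0].min(),r[0].max())
# model: ball silhouette + head top circle
th=np.linspace(0,2*np.pi,90)
ball=[]; rng=np.random.default_rng(0); n=rng.normal(size=(3000,3)); n/=np.linalg.norm(n,axis=1)[:,None]
for dy in (-2,0,2,4):
    B=np.array([px(ci,tp+[0,dy,-95]+6*k) for k in n]); s=np.array([px(ci,tp+[0,dy,-6]+[14*np.cos(t),14*np.sin(t),0]) for t in th]); h=np.array([px(ci,tp+[0,dy,26]+[14*np.cos(t),14*np.sin(t),0]) for t in th])
    print(dy,'ball top v',B[:,1].min().round(1),'u',B[:,0].min().round(1),B[:,0].max().round(1),'shoulder top v',s[:,1].min().round(1),'head top v',h[:,1].min().round(1),h[:,1].max().round(1))
print('prof R,G,B col315:'); 
for v in list(range(222,233))+list(range(252,266)): print(v,im[v,312:318].mean(0).astype(int).tolist(),end=' ')
print(); print('row 245',im.max(2)[245,300:330].tolist()); print('row 229',im.max(2)[229,300:330].tolist()); print('row 226',im.max(2)[226,300:330].tolist())
i3=cv2.imread('pics/w3.png').max(2); print('w3 226',i3[226,300:330].tolist()); print('w3 229',i3[229,300:330].tolist()); print('head lower col',[(v,im[v,312:318].mean(0).astype(int).tolist()) for v in range(318,336,2)])
E
```

```text
t 12.52 tcp [ 548.  -199.6  290.8] F [ 0.7 -0.3 -1.3] Tz 0.027 g 0.291
0.9
218 None 221 None 224 None 227 None 230 None 233 (np.int64(309), np.int64(319)) 236 (np.int64(308), np.int64(321)) 239 (np.int64(307), np.int64(321)) 242 (np.int64(307), np.int64(322)) 245 (np.int64(307), np.int64(322)) 248 (np.int64(307), np.int64(322)) 251 (np.int64(306), np.int64(322)) 254 (np.int64(306), np.int64(323)) 257 (np.int64(306), np.int64(322)) 260 (np.int64(304), np.int64(324)) 
mask v 231 332
-2 ball top v 232.5 u 307.5 322.4 shoulder top v 260.3 head top v 283.7 338.2
0 ball top v 230.1 u 307.4 322.3 shoulder top v 256.8 head top v 279.6 334.4
2 ball top v 227.7 u 307.3 322.2 shoulder top v 253.3 head top v 275.5 330.7
4 ball top v 225.3 u 307.1 322.1 shoulder top v 249.8 head top v 271.4 326.9
prof R,G,B col315:
222 [23, 25, 30] 223 [45, 35, 28] 224 [135, 99, 29] 225 [148, 110, 46] 226 [132, 122, 113] 227 [137, 138, 141] 228 [96, 97, 97] 229 [83, 82, 83] 230 [68, 66, 65] 231 [53, 55, 54] 232 [47, 50, 50] 252 [42, 46, 44] 253 [25, 28, 26] 254 [17, 18, 19] 255 [34, 33, 33] 256 [43, 46, 45] 257 [
[... 344 characters left out ...]
0, 84, 88, 85, 73, 75, 62, 66, 68, 72, 48, 25, 21, 21, 40, 28]
row 226 [30, 36, 31, 44, 32, 25, 28, 47, 99, 144, 144, 137, 136, 126, 95, 105, 164, 167, 167, 175, 158, 95, 37, 29, 29, 36, 29, 33, 37, 27]
w3 226 [178, 175, 176, 175, 176, 176, 175, 176, 177, 176, 176, 172, 176, 178, 165, 96, 95, 99, 90, 95, 94, 112, 180, 178, 182, 176, 173, 174, 175, 172]
w3 229 [91, 95, 89, 95, 90, 95, 89, 84, 91, 111, 179, 177, 118, 93, 89, 93, 93, 93, 97, 95, 96, 92, 91, 91, 89, 107, 177, 181, 170, 115]
head lower col [(318, [19, 19, 18]), (320, [17, 15, 15]), (322, [18, 17, 18]), (324, [21, 19, 23]), (326, [14, 37, 70]), (328, [18, 39, 73]), (330, [9, 32, 70]), (332, [97, 104, 113]), (334, [175, 175, 162])]
```

The mask puts the ball end within about 0.3 mm of the TCP axis, and the port fit gives (547.4,-200.2). That means alignment is within 1 mm, so I'll descend under force watch.

```bash
python3 - <<'E'
from h import *
b=np.mean([robot.observe()['contact_force'] for _ in range(5)],0); print('bias',b.round(1))
x,y=547.5,-200.0
for z in list(range(286,262,-4))+list(range(258,196,-10)):
    robot.servo_line([x,y,z],40)
    o=robot.observe(); f=o['contact_force']-b
    print(z,o['tcp_pos'].round(1),f.round(1))
    if abs(f[2])>10 or np.hypot(f[0],f[1])>10: print('STOP'); break
E
```

```text
bias [ 0.1 -0.2 -0.7]
286 [ 547.2 -199.9  285.5] [-0.3  0.1 -0.2]
282 [ 547.3 -199.9  281.7] [ 0.4 -0.2 -0.2]
278 [ 547.3 -199.9  277.7] [-0.6 -0.6  0.1]
274 [ 547.3 -200.   273.7] [ 0.3 -0.1  0.7]
270 [ 547.3 -200.   269.7] [ 0.4  0.6 -0.6]
266 [ 547.3 -200.   265.7] [-0.3 -1.1  0. ]
258 [ 547.2 -200.   257.6] [-0.7  0.7  0.2]
248 [ 547.3 -200.   247.7] [ 0.6 -0.5  0.7]
238 [ 547.2 -200.   237.6] [-0.4 -0.3  0.1]
228 [ 547.2 -200.   227.7] [ 0.  -0.6 -0.4]
218 [ 547.2 -200.1  217.6] [ 0.2 -0.4 -0.1]
208 [ 547.2 -200.   207.6] [-0.1 -0.6  0.1]
198 [ 547.2 -200.1  197.6] [-0.4 -1.2  0.1]
```

```bash
python3 - <<'E'
from h import *
b=np.mean([robot.observe()['contact_force'] for _ in range(5)],0)
x,y=547.5,-200.0
for z in np.arange(195,183,-1.5):
    robot.servo_line([x,y,z],20); o=robot.observe(); f=o['contact_force']-b
    print(z,o['tcp_pos'].round(1),f.round(1))
    if f[2]>4: break
grip(0.55); robot.hold(.2); st()
robot.servo_line([x,y,262],200); st()
ci,im=snap('wrist'); print(pin('electrode_blue','wrist',ci,1),pin('electrode_blue_head','wrist',ci,1),pin('port_mouth','wrist',ci,1))
c=im[130:370,180:500,::-1]; cv2.imwrite('pics/w6.png',cv2.resize(c,None,fx=2,fy=2))
E
```

```text
195.0 [ 547.5 -200.   194.9] [ 0.6  0.6 -0.8]
193.5 [ 547.5 -200.   193.5] [1.7 1.  0.2]
192.0 [ 547.5 -200.   191.9] [ 1.   0.7 -0.1]
190.5 [ 547.5 -200.   190.4] [ 0.1 -0.1 -0.8]
189.0 [ 547.7 -200.1  189.5] [-1.4  0.4  5.2]
t 18.92 tcp [ 547.5 -200.   189. ] F [0.2 0.4 0.4] Tz -0.031 g 0.552
t 19.43 tcp [ 547.2 -199.6  261.5] F [ 0.4  0.7 -0.2] Tz -0.012 g 0.550
[([549.2, -200.5, 183.2], 0.83)] [([544.6, -202.3, 201.9], 0.75)] [([547.1, -201.1, 201.7], 0.71)]
```

View pics/w6.png

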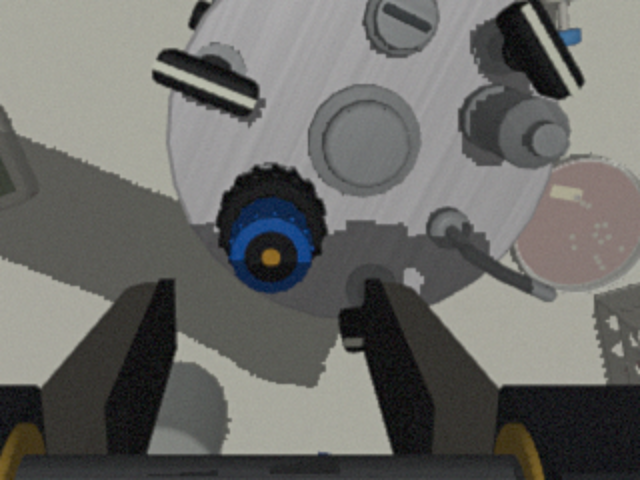

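The electrode is seated: contact came at shoulder height 184, with the head at (271,257) in the crop on the nut. The stud's wing is at (206,82), pointing at about -21°. Next is the nut.

```bash
cat > nut.py <<'E'
from h import *
x,y,z=547.5,-200.0,161
def turn(a0,a1,step=20,lim=1.2):
    b=np.mean([robot.observe()['wrist_torque'] for _ in range(5)],0)
    n=max(1,int(round(abs(a1-a0)/step))); 
    for a in np.linspace(a0,a1,n+1)[1:]:
        robot.servo_line([x,y,z],60,rot(a)); o=robot.observe(); T=(o['wrist_torque']-b)[2]
        yaw=np.degrees(np.arctan2(*R.from_rotvec(o['tcp_rot']).as_matrix()[[1,0],1]))
        print('a %.0f yaw %.1f t %.2f Tz %.2f F %s g %.3f'%(a,yaw,o['t'],T,o['contact_force'].round(1),o['grip_width']))
        if abs(T)>lim: print('STOP'); return a
    return a1
E
python3 - <<'E'
from nut import *
robot.movep([x,y,262],rot(80)); grip(0.60); st()
robot.servo_line([x,y,z],120); st()
grip(0,40); st()
turn(80,-20)
E
```

```text
t 21.13 tcp [ 547.5 -199.9  261.9] F [ 0.4 -0.5 -0.2] Tz -0.040 g 0.603
t 22.12 tcp [ 548.  -200.3  161.7] F [ 0.9 -0.6  0.2] Tz 0.026 g 0.600
t 22.52 tcp [ 548.  -199.9  161.7] F [-0.7  0.9  3.1] Tz 0.050 g 0.420
a 60 yaw 60.1 t 23.02 Tz -0.18 F [-1.1  1.7  5.9] g 0.428
a 40 yaw 40.1 t 23.52 Tz -0.16 F [-0.3  1.6  5.3] g 0.423
a 20 yaw 20.1 t 24.02 Tz -0.19 F [-0.3  1.3  5.5] g 0.422
a 0 yaw 0.1 t 24.52 Tz -0.11 F [-0.4  1.1  6.5] g 0.425
a -20 yaw -19.9 t 25.02 Tz -0.10 F [-1.3  1.9  5.5] g 0.422
```

```bash
python3 - <<'E'
from nut import *
grip(0.58); robot.servo_line([x,y,z],100,rot(30)); robot.servo_line([x,y,z],100,rot(80)); st()
grip(0,40); st()
a=turn(80,20)
if a==20: a=turn(20,-40,step=6,lim=0.7)
st()
E
```

```text
t 27.48 tcp [ 547.5 -200.   160.9] F [0.4 0.8 0. ] Tz -0.011 g 0.583
t 27.84 tcp [ 547.5 -199.8  160.9] F [ 0.1  0.3 -0.6] Tz -0.028 g 0.425
a 60 yaw 60.1 t 28.34 Tz -0.09 F [ 0.5  0.6 -0.5] g 0.423
a 40 yaw 40.2 t 28.84 Tz -0.10 F [ 0.5  1.3 -1.7] g 0.425
a 20 yaw 20.3 t 29.34 Tz 0.97 F [1.6 2.5 2. ] g 0.419
a 14 yaw 14.3 t 29.60 Tz -0.09 F [0.9 1.6 3.9] g 0.423
a 8 yaw 8.2 t 29.86 Tz -0.17 F [1.3 1.9 6. ] g 0.424
a 2 yaw 2.1 t 30.12 Tz -0.23 F [1.  1.3 6.6] g 0.423
a -4 yaw -3.9 t 30.38 Tz -0.42 F [0.5 1.4 5.7] g 0.426
a -10 yaw -9.9 t 30.63 Tz -0.39 F [ 0.8 -0.2  5.7] g 0.419
a -16 yaw -15.9 t 30.89 Tz -0.18 F [0.3 0.  7.8] g 0.417
a -22 yaw -21.9 t 31.15 Tz -0.03 F [-1.7 -0.   9.2] g 0.421
a -28 yaw -27.9 t 31.41 Tz -0.04 F [-3.2 -0.3  9.3] g 0.423
a -34 yaw -33.9 t 31.67 Tz -0.33 F [-2.8 -0.3 10.4] g 0.424
a -40 yaw -40.0 t 31.93 Tz -0.44 F [-3.5  0.9 11.4] g 0.421
t 31.93 tcp [ 546.8 -201.3  162. ] F [-3.5  0.9 11.4] Tz 0.507 g 0.421
```

The torque jumped to about 1 N·m near a=20°, which is roughly 155–160° of total turn, and then the fingers slipped on the nut. So the stop was reached. I'll release in the tight spot, lift and check the nut's mark.

```bash
python3 - <<'E'
from nut import *
grip(0.50); st()
robot.servo_line([x,y,z],80,rot(0)); grip(0.58); 
robot.servo_line([x,y,250],150); robot.servo_line([x,y-45,265],150); st()
ci,im=snap('wrist')
for n in ['electrode_blue','electrode_blue_head','stud_grip','plate_center']: print(n,pin(n,'wrist',ci,1))
u,v=px(ci,[547.4,-200.2,184]).astype(int); print(u,v)
u=max(u,80); v=max(v,80)
cv2.imwrite('pics/w7f.png',im[:,:,::-1]); cv2.imwrite('pics/w7.png',cv2.resize(im[v-80:v+70,u-80:u+80,::-1],None,fx=4,fy=4,interpolation=cv2.INTER_CUBIC))
np.save('w7.npy',{'ci':ci},allow_pickle=True)
E
```

```text
t 32.24 tcp [ 546.9 -200.3  160.5] F [ 0.1  0.5 -0.5] Tz -0.032 g 0.496
t 34.62 tcp [ 547.1 -244.8  264.1] F [ 0.5  0.5 -0.5] Tz -0.031 g 0.577
electrode_blue [([547.4, -200.4, 184.7], 0.97)]
electrode_blue_head [([547.8, -203.8, 199.4], 0.74)]
stud_grip [([527.7, -146.0, 188.6], 0.69)]
plate_center [([590.9, -176.9, 139.4], 0.86)]
315 184
```

View pics/w7.png

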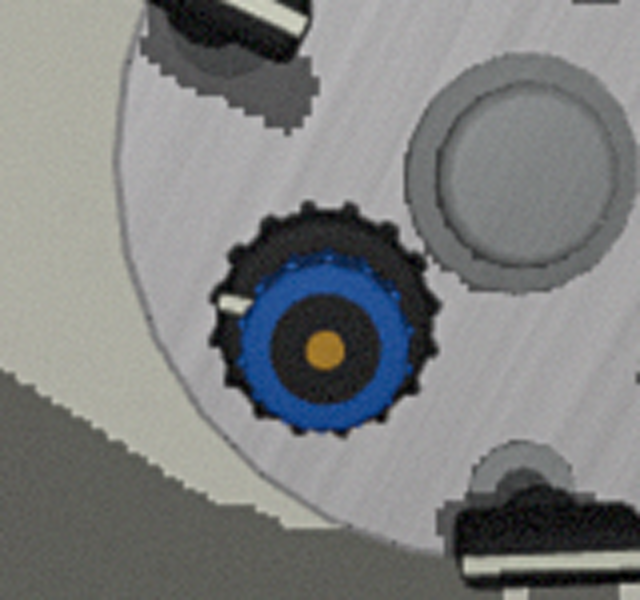

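The mark moved from -50° to 169°, which is 141° or 2.47 rad clockwise, and the electrode is still seated. That fits the stop being met at a≈39° in the second grasp. One short regrasp will confirm the nut is on the stop, since torque should rise at once.

```bash
python3 - <<'E'
from nut import *
robot.servo_line([x,y,250],200,rot(60)); robot.servo_line([x,y,z],150); grip(0,50); st()
turn(60,30,step=7.5,lim=0.8); st()
grip(0.58); robot.servo_line([x,y,250],200); st()
E
```

```text
t 37.18 tcp [ 548.3 -200.   162. ] F [0.7 0.2 4. ] Tz -0.102 g 0.420
a 52 yaw 52.8 t 37.47 Tz 1.26 F [-0.3  0.1  5.1] g 0.417
STOP
t 37.47 tcp [ 548.3 -200.   162.1] F [-0.3  0.1  5.1] Tz 1.158 g 0.417
t 38.48 tcp [ 547.  -199.6  249.2] F [ 0.2 -0.4 -1.1] Tz -0.001 g 0.580
```

The torque was 1.26 N·m after only 7°, so the nut is on its stop. Now the fastener.

```bash
python3 - <<'E'
from h import *
x,y=526.8,-145.7; z=172.
robot.movep([x,y,250],rot(68)); grip(0.38); st()
robot.servo_line([x,y,z],120); st()
grip(0,45); o=st(); b=o['contact_force']
for d in (4,8,11,12.5,13.2):
    robot.servo_line([x,y,z-d],30); o=st()
    if o['contact_force'][2]-b[2]>22: print('bottom');break
E
```

```text
t 39.27 tcp [ 526.8 -146.2  249.8] F [-0.1 -0.4 -0.3] Tz 0.018 g 0.380
t 40.08 tcp [ 527.3 -145.9  172.6] F [-0.3 -0.7  0.6] Tz 0.033 g 0.379
t 40.55 tcp [ 528.3 -142.9  172.7] F [2.2 6.  1.4] Tz -0.007 g 0.126
t 40.83 tcp [ 528.3 -142.9  169. ] F [1.6 6.3 4.4] Tz 0.058 g 0.130
t 41.12 tcp [ 528.3 -142.9  165.2] F [0.8 6.4 6.5] Tz -0.028 g 0.126
t 41.37 tcp [ 528.4 -142.9  162.4] F [-0.7  6.5  7. ] Tz 0.020 g 0.131
t 41.62 tcp [ 528.3 -142.9  161. ] F [-0.1  6.   8.4] Tz 0.033 g 0.128
t 41.87 tcp [ 528.4 -142.9  160.4] F [-0.3  5.9  8.9] Tz -0.009 g 0.131
```

The fastener is gripped and pushed in 12.3 mm. Its axis is about 3 mm from the estimate, so I'll re-centre and turn.

```bash
python3 - <<'E'
from h import *
x,y,z=528.3,-142.9,158.6
robot.servo_line([x,y,z],30); st()
for a in (52,36,20,4,-10,-18,-22,-26,-30,-34):
    robot.servo_line([x,y,z],60,rot(a)); o=robot.observe()
    yaw=np.degrees(np.arctan2(*R.from_rotvec(o['tcp_rot']).as_matrix()[[1,0],1]))
    print(a,'yaw %.1f'%yaw,end=' '); st()
    if abs(o['wrist_torque'][2])>.6 or np.hypot(*o['contact_force'][:2])>30: print('STOP'); break
E
```

```text
t 42.12 tcp [ 528.4 -142.7  160. ] F [-3.5  1.3  9.7] Tz -0.003 g 0.128
52 yaw 52.0 t 42.56 tcp [ 528.4 -142.8  160. ] F [-3.8  0.6  8.7] Tz 0.025 g 0.129
36 yaw 36.0 t 42.99 tcp [ 528.4 -142.8  160. ] F [-3.8  1.6  9.4] Tz -0.036 g 0.131
20 yaw 20.0 t 43.42 tcp [ 528.4 -142.9  159.9] F [-3.   2.4  9.8] Tz -0.023 g 0.129
4 yaw 4.0 t 43.86 tcp [ 528.3 -142.9  159.8] F [-3.6  1.3  9.3] Tz 0.060 g 0.131
-10 yaw -10.0 t 44.25 tcp [ 528.3 -142.9  159.8] F [-4.3  0.7 10.1] Tz -0.029 g 0.132
-18 yaw -18.0 t 44.54 tcp [ 528.3 -142.9  159.8] F [-3.6  0.7  9.9] Tz 0.053 g 0.129
-22 yaw -22.0 t 44.79 tcp [ 528.3 -142.9  159.8] F [-3.2  1.4  9.4] Tz -0.042 g 0.128
-26 yaw -26.0 t 45.04 tcp [ 528.2 -142.9  159.8] F [-4.6  1.7  9.5] Tz 0.005 g 0.126
-30 yaw -30.0 t 45.29 tcp [ 528.2 -142.9  159.8] F [-3.8  1.4  8.4] Tz -0.045 g 0.127
-34 yaw -33.8 t 45.54 tcp [ 528.2 -142.8  159.7] F [-3.8 -0.1  9.1] Tz 0.879 g 0.134
STOP
```

```bash
python3 - <<'E'
from h import *
x,y,z=528.3,-142.9,158.6
robot.servo_line([x,y,z],60,rot(-31)); st()
for d in (2,4,5): robot.servo_line([x,y,z+d],30); st()
grip(0.33); robot.hold(.2); st()
robot.servo_line([x,y,250],200); robot.movep([540,-215,285],rot(-2.7)); robot.hold(.2); st()
ci,im=snap('wrist'); cv2.imwrite('pics/w8.png',im[130:370,130:450,::-1].repeat(2,0).repeat(2,1))
for n in ['stud_grip','electrode_blue','electrode_blue_head','port_mouth','plate_center']: print(n,pin(n,'wrist',ci,1))
E
```

```text
t 45.79 tcp [ 528.2 -142.9  159.8] F [-3.6  1.3 10.1] Tz 0.411 g 0.132
t 46.04 tcp [ 528.2 -142.8  161.8] F [-3.8  0.7  8. ] Tz 0.416 g 0.129
t 46.29 tcp [ 528.2 -142.8  163.7] F [-4.4  0.5  6.5] Tz 0.384 g 0.128
t 46.54 tcp [ 528.2 -142.9  164.6] F [-3.   1.2  7.6] Tz 0.432 g 0.125
t 47.21 tcp [ 528.3 -142.9  163.6] F [-0.2 -0.3  0.8] Tz 0.002 g 0.331
t 48.58 tcp [ 539.9 -213.5  284. ] F [0.7 0.  0.1] Tz 0.018 g 0.333
stud_grip [([528.2, -145.3, 179.9], 0.79)]
electrode_blue [([548.5, -202.5, 185.9], 0.89)]
electrode_blue_head [([548.7, -205.0, 198.8], 0.7)]
port_mouth [([548.4, -199.8, 183.3], 0.8)]
plate_center [([584.7, -177.2, 136.1], 0.82)]
```

View pics/w8.png

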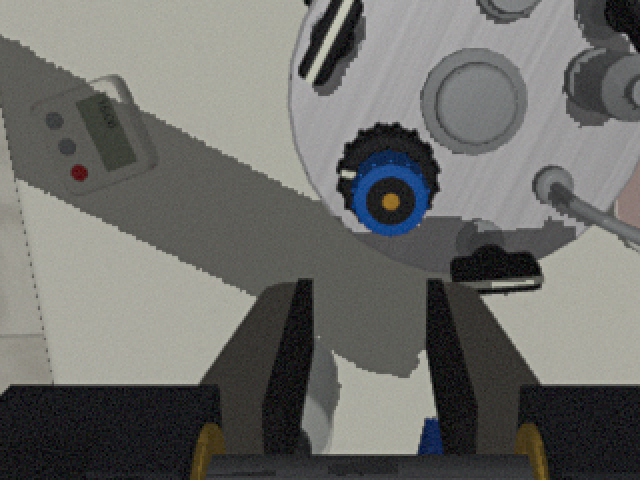

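The wing at (330,40) now lies square to the radius and about 8 mm lower, so it is locked. The electrode is seated and the nut's mark at (347,174) hasn't moved. One last check of the other items, then I'll hand in.

```bash
python3 - <<'E'
from h import *
robot.servo_line([540,-215,330],150)
ci,im=snap('side')
for n in ['electrode_red_head','electrode_yellow_head','stain_bottle','flask','gel','cup','jar','dish','electrode_blue','stud_grip']: print(n,pin(n,'side',ci,1))
st(); robot.job_done()
E
```

```text
electrode_red_head [([547.7, 147.0, 120.4], 0.45)]
electrode_yellow_head [([555.0, 240.6, 121.4], 0.7)]
stain_bottle [([528.4, 3.9, -1.6], 0.78)]
flask [([403.9, 354.5, -0.8], 0.88)]
gel [([737.3, 245.0, 2.2], 0.71)]
cup [([424.2, 6.5, 1.2], 0.55)]
jar [([476.3, -379.0, -5.3], 0.67)]
dish [([750.8, -257.7, -0.3], 0.69)]
electrode_blue [([543.0, -202.1, 185.8], 0.73)]
stud_grip [([528.3, -146.5, 180.0], 0.63)]
t 49.88 tcp [ 540.  -215.   329.9] F [0.6 0.2 0.3] Tz -0.040 g 0.329
the job is handed in; nothing more can be done
```

The job is done and handed in at about 50 s. The blue electrode is in the port, the nut is tight, and the last fastener is locked.

- **Electrode:** It went in without any sideways contact. The shoulder touched the nut at its expected height of 184 mm, and the last check put it at about 186 mm, within the network's 4 mm accuracy.
- **Nut:** I turned it clockwise in two grasps, and its mark moved about 141°. A third grasp met 1.3 N·m after only 7°, so it is on its stop. In the second grasp the fingers slipped round the nut for a while after it had already reached the stop.
- **Fastener:** I pushed it in 12.3 mm and turned it clockwise until it stopped, then let it spring up about 5 mm. The wing now lies square to the radius, about 8–10 mm lower than before. Its axis was about 3 mm from my estimate, which gave a brief side force of about 6 N on it.
- **Other items:** The red and yellow electrodes are still in the stand, and everything else on the bench measures within about 5 mm of where it started, which is about the accuracy of the measurement.

The last side view put the blue electrode about 5 mm off in x, at 543 instead of 548. The closer wrist view puts it on the port axis, so I take that as measurement error.

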